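Draw the long ladle out of the half-opening box on the altar step

ROBOT

A 7-joint arm with a two-finger parallel gripper is mounted at the origin on the work surface. World frame = base frame: x ahead of the robot, y to its left, z up, the work surface at z = 0. Lengths are in m, angles in rad, forces in N, time in s.
With the tool pointing down it reaches from about 0.425 to 0.95 m from the base axis. Payload 16.7 kg.
Tool frame: the origin (TCP) lies at the very end of the fingers, on their centre line; the grasp point (between the pads) lies robot.pinch_z behind it (robot.pinch_z is the distance from the TCP to the grasp point, in m); z points along the fingers, y is the line along which they close (so a half turn about z gives the same grasp; the last joint's range is limited). The gripper opens to 94 mm and grips with 3 to 60 N. Pads are 16 mm wide; open, the fingers measure 119 mm over their backs; the gripper's body (75 mm by 177 mm) begins 78 mm behind the grasp point.
Start: joints at [-0.149, 0.426, 0.074, 1.606, -0.034, 1.111, -0.067], TCP at [0.675, -0, 0.205] pointing down, gripper open.
Joint ranges: [-2.85, 2.85], [-0.5, 2.14], [-1.23, 1.37], [0.21, 2.46], [-1.02, 4.16], [0.16, 2.05], [-2.73, 2.73]. Speed limits (rad/s): [1.89, 1.89, 2.39, 2.39, 3.01, 3.01, 3.01].

INTERFACE

Orientations are given as a unit quaternion [w, x, y, z].
In Python, from station import robot, imaging gives the robot as it stands (robot), with the cameras (imaging).
- The arm moves only by the tool nudge_tcp, called in YAML: its name, and indented under it one key for each argument. Schema: {"type":"object","properties":{"ticks":{"type":"array","items":{"type":"array","prefixItems":[{"type":"array","items":{"type":"number"},"minItems":3,"maxItems":3},{"type":"number"}],"minItems":2,"maxItems":2},"minItems":1,"maxItems":5},"finger_gap":{"type":"number"},"grip_n":{"type":"number"},"only":{"type":"string"},"quiet":{"type":"boolean"},"lines":{"type":"string"}},"required":["ticks"],"additionalProperties":false}. ticks is a list of rows, 1 to 5 of them, each written [[dx, dy, dz], turn]: dx, dy, dz in m, then a turn about the tool's z in rad; each row shifts and turns the commanded pose from where the row before left it, along the tool's axes as they then stand; what a row does not reach is not made up. A row lasts 1/8 s, in which the tool goes at most 0.0625 m and 0.188 rad, less where a joint would pass 70% of its speed; a pose out of reach is approached as far as the arm can. finger_gap is the opening from 0.0 (shut) to 1.0 (fully open), set as the call begins (left out keeps the last). The fingers move at their own pace and stop on an object; grip_n is the grip in N (left out, the last holds). Time passes only in rows, so rows that do not move let the fingers close. The tool returns the time, the measured TCP pose, the force, the opening and the grip force at its end. only (a regular expression) keeps the lines of the reply that match it, lines (a string "A,B") keeps lines A to B, and quiet returns only ok. Input that does not fit is refused with a message, and nothing moves.
- robot.get_obs(): the state, without advancing time (a new reading comes with each control period).
- imaging.camera(name): name is "scene" or "side" or "wrist"; returns a dict with "img" (400x640x3 uint8, blue, green, red), "camera_matrix" (3x3 intrinsics, pixels), "R" (3x3) and "t" (3): a world point X has camera coordinates R X + t. Camera axes: x right, y down, z forward; pixel columns grow to the right and rows downward; lengths in m; the calibration is good to about 2 mm. A picture is of the moment at which its call begins. There is no depth.
- robot.close_job(): hands the job in; it is judged then, once.
The state is a dict: "clock": time; "joints": joint angles; "dq": joint speeds; "joint_efforts": joint torques, N m; "tool_pos": TCP position; "tcp_rot": TCP orientation; "wrist_force": force on the tool from outside, world axes, zero at the start; "wrist_torque": the same for the moment, N m; "grip_width": opening from 0.0 (shut) to 1.0 (fully open); "grasp_force": force on a finger pad.
Only numpy, scipy, OpenCV 4.12 (cv2) and the standard library are available. Lean on these libraries where they do the work, as an engineer would, in place of code of your own. Each camera call takes 0.05 s, during which the arm holds its last target. There are 200 camera calls.

TASK

On the altar step, slide the lid of the clear box back as far as it goes and leave it open. The gap is shorter than the ladle inside, so tilt the ladle and draw it out grip end first, slantwise through the gap, without prying hard on the box. Finish still holding the ladle in the gripper, roughly level with the bowl facing up, clearly (some 5 cm) higher than the lid's handle and touching nothing else; leave the rooster, the dish and the cup standing where they are.

Things in the scene. Friction and masses are not known exactly. Their poses are not given: they have to be found in the camera images.
- box: clear acrylic box fixed on a grey-green mat (290 x 180 x 3 mm). Origin on the step under the box's centre; x along its length, y across, z up. Outer 220 x 120 mm, walls 5 mm, inside 210 x 110 mm; inner floor 8 mm above the step. Sides and +x end wall reach 82 mm; the lid slides out over the -x end wall, 73 mm high. The mouth opens at the +x end.
- lid (a joint): clear sliding lid, underside 73 mm, top 78 mm above the step. Value in m: 0 closed, grows as it slides toward the box's -x, 0.085 at its stop. Stays where left; friction about 1.5 N. Its front (+x) edge, blue, is at box x = 0.105 minus the value, so fully open leaves a gap 85 mm long at the +x end.
- lid_grip (a point): centre of the top of the lid's blue handle, 100 mm above the step: a block 40 mm along box x, 14 mm along box y, 22 mm tall, standing on the lid, 45 mm behind the lid's front edge
- ladle: steel ladle 175 mm long, 20 mm tall, about 90 g, lying level on the box floor, roughly along the box, grip toward box +x. Origin at its underside, mid-length; x along it toward the grip end, z up. Bowl 42 mm wide, open upward, centred at x = -66.5 mm; bar 9 mm wide, 6 mm tall, top flush with the rim; dark wood grip block from x = 44.5 to 87.5 mm, 14 mm wide (y), 20 mm tall.
- ladle_grip (a point): centre of the ladle's wooden grip block, ladle x = 66 mm, 10 mm above its underside
- ladle_end (a point): underside of the ladle at its grip end, ladle x = 87.5 mm
- ladle_bowl (a point): underside of the ladle's bowl, on the bowl's axis, ladle x = -66.5 mm
- rooster: white ceramic rooster figurine, about 98 mm tall, foot 52 mm across, loose beside the box. Origin centre of its underside. Leave alone.
- dish: stubby aluminium incense cone dish, 64 mm across, 24 mm tall, loose beside the box. Origin centre of its underside. Leave alone.
- cup: blue ceramic cup, 54 mm across, 42 mm tall, loose beside the box. Origin centre of its underside. Leave alone.

How it is judged:
By the outcome, as a careful person would: the job done as asked, in the order asked, and still so for the second after the job is handed in, while the arm keeps its last pose, push and grip.
It also fails if it takes over 51 s, if anything falls off the work surface, if the arm or the gripper's body presses on something with over 40 N, if the wrist force passes 120 N, or if a joint passes its speed limit or range.

## Working session

There is one attempt and no reset: what is moved stays moved. The work goes in short steps, Python scripts to look and compute and a tool call to move; the robot and the scene stay as the last step left them, time stands still between calls to the robot, and variables do not carry over. Pictures are saved under pics/ and viewed, at most 10 in all, crops included, and the job is handed in when it is done.

```bash
ls; mkdir -p pics
```

Run:
```python
from station import robot, imaging
import cv2
print(robot.pinch_z, robot.get_obs())
for n in ("scene","side","wrist"):
    c=imaging.camera(n); cv2.imwrite(f"pics/{n}0.png",c["img"]); print(n,c["camera_matrix"].tolist(),c["R"].tolist(),c["t"].tolist())
```

```text
pics
station.py
0.0188 {'clock': 0.0, 'joints': array([-0.14948998,  0.42673595,  0.07386925,  1.60662046, -0.0340681 ,
        1.11082831, -0.06710295]), 'dq': array([-5.79381070e-04,  1.10885477e-03,  7.95435124e-04, -8.42164645e-05,
        8.11611230e-04,  6.48110949e-04, -9.50403411e-04]), 'joint_efforts': array([-4.09355038e-03, -9.35844111e+01,  3.66462663e+00, -4.54201269e+01,
       -4.89189907e-02,  2.02478352e-02, -6.48899413e-05]), 'tool_pos': array([ 6.74541751e-01, -6.20874111e-05,  2.04767626e-01]), 'tcp_rot': array([-4.21127615e-04,  7.07123449e-01,  7.07089799e-01, -5.16445290e-04]), 'wrist_force': array([0.41276783, 0.46666282, 1.03935529]), 'wrist_torque': array([ 0.00271807,  0.00721203, -0.0207902 ]), 'grasp_force': 0.0, 'grip_width': 1.0025183788482244}
scene [[437.35684597935034, 0.0, 322.12694043852537], [0.0, 437.35684597935034, 201.97239962368226], [0.0, 0.0, 1.0]] [[0.30809818881424267, 0.9513534306729625, -0.0014683310827449398], [0.7482470989584127, -0.24327429957917257, -0.6172065246451813], [-0.5875387518706346, 0.18906153789453925, -0.7867998156705738]] [-0.23296819533185462, -0.3645760987544257, 1.2196307489204954]
side [[444.0345983348029, 0.0, 319.74494689151624], [0.0, 444.0345983348029, 195.82285383885343], [0.0, 0.0, 1.0]] [[0.9888644089334382, -0.1480382139032031, -0.015227211467350238], [-0.09939623174568855, -0.5808430025063537, -0.8079243748978995], [0.11075906220025197, 0.8004411868861783, -0.5890894129729093]] [-0.5555698758537347, 0.15266099696349272, 0.6750282905947763]
wrist [[275.9799676729336, 0.0, 317.4200324684384], [0.0, 275.9799676729336, 199.41824371862396], [0.0, 0.0, 1.0]] [[0.9999987806552858, 0.0003037013032963019, -0.00153181378172133], [0.0006817383378976217, -0.9673997552252842, 0.2532533293421837], [-0.0014049629113026207, -0.2532540648352565, -0.9673987826763268]] [-0.6746281994798222, -0.027457931388151398, 0.39142001870437876]
```

View images.

View pics/scene0.png

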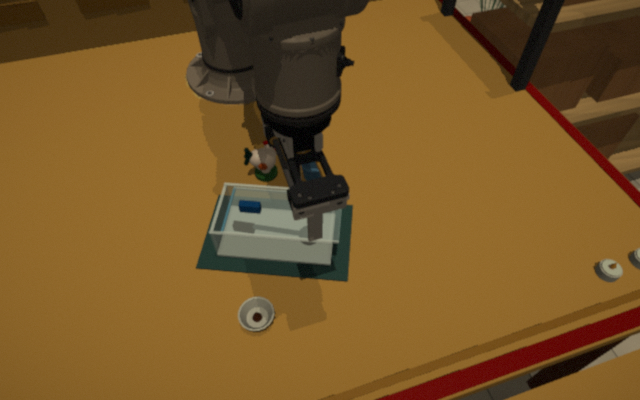

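View pics/side0.png

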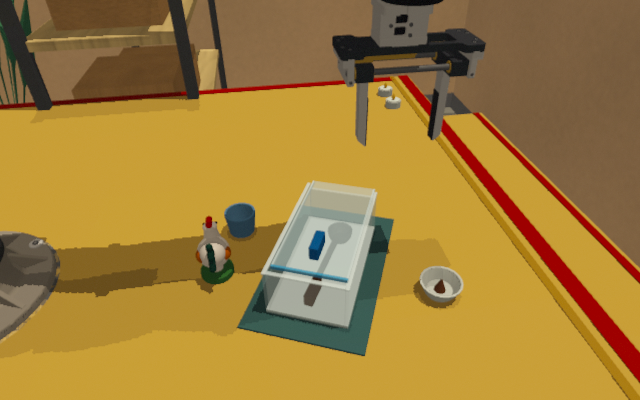

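View pics/wrist0.png

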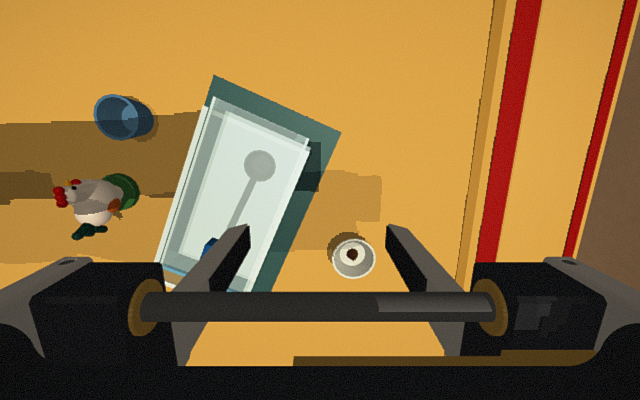

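Create h.py:
```python
import cv2,numpy as np
from station import robot, imaging
def ray(c,p):
    d=np.linalg.inv(c["camera_matrix"])@np.array([p[0],p[1],1.]);R=np.array(c["R"]);t=np.array(c["t"])
    return -R.T@t, R.T@d/np.linalg.norm(d)
def plane(c,p,z):
    o,d=ray(c,p); return o+d*(z-o[2])/d[2]
def tri(c1,p1,c2,p2):
    o1,d1=ray(c1,p1);o2,d2=ray(c2,p2)
    s=np.linalg.lstsq(np.c_[d1,-d2],o2-o1,rcond=None)[0]
    a,b=o1+s[0]*d1,o2+s[1]*d2
    return (a+b)/2,np.linalg.norm(a-b)
def proj(c,X):
    q=c["camera_matrix"]@(np.array(c["R"])@X+np.array(c["t"]));return q[:2]/q[2]
```

Run:
```python
from h import *
S=imaging.camera("side");C=imaging.camera("scene")
a=cv2.resize(S["img"][170:360,240:400],None,fx=3,fy=3,interpolation=cv2.INTER_CUBIC)
b=cv2.resize(C["img"][170:290,190:300],None,fx=2.9,fy=2.9,interpolation=cv2.INTER_CUBIC)
o=np.zeros((570,800,3),np.uint8);o[:,:480]=a;o[:b.shape[0],481:481+b.shape[1]]=b[:, :319]
cv2.imwrite("pics/z1.png",o)
for n,c in(("side",S),("scene",C)):
    h=cv2.cvtColor(c["img"],cv2.COLOR_BGR2HSV)
    m=cv2.inRange(h,(98,140,50),(125,255,255));N,l,st,ce=cv2.connectedComponentsWithStats(m)
    for i in range(1,N):
        if st[i,4]>30: print(n,"blue",st[i],ce[i], cv2.minAreaRect(np.argwhere(l==i)[:,::-1].astype(np.float32)))
    m=cv2.inRange(h,(75,60,20),(97,255,120));N,l,st,ce=cv2.connectedComponentsWithStats(m)
    for i in range(1,N):
        if st[i,4]>300: print(n,"mat",st[i],cv2.approxPolyDP(cv2.convexHull(np.argwhere(l==i)[:,::-1].astype(np.int32)),5,True)[:,0].tolist())
```

```text
side blue [309 231  16  29 304] [316.60197368 244.77960526] ((316.3356018066406, 244.93836975097656), (11.821155548095703, 28.909164428710938), 20.556045532226562)
side mat [ 238  217  155  139 5139] [[392, 220], [363, 355], [238, 327], [261, 281], [375, 217]]
scene blue [239 201  21  10 136] [249.08088235 204.43382353] ((248.9824981689453, 205.28016662597656), (20.2105655670166, 8.545825004577637), 3.5763344764709473)
scene mat [ 198  206  153   74 2082] [[350, 207], [345, 279], [198, 266], [207, 235]]
```

View pics/z1.png

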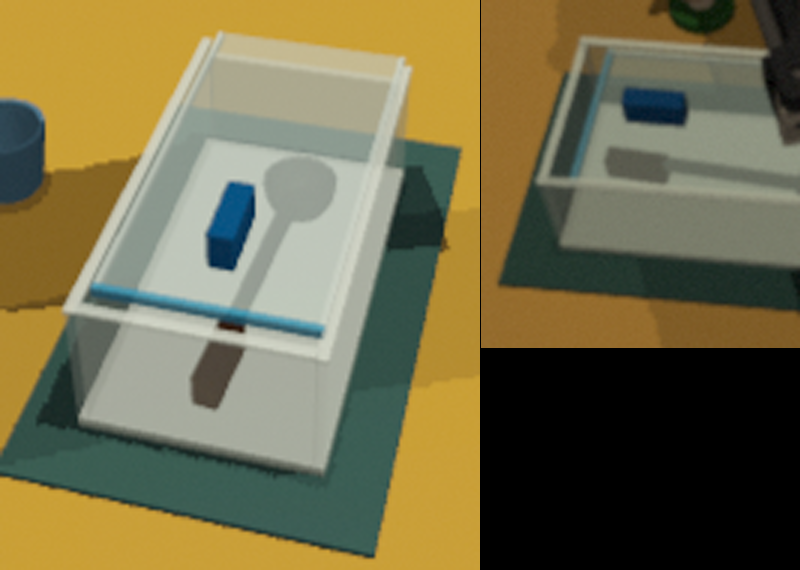

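Run:
```python
from h import *
S=imaging.camera("side");C=imaging.camera("scene")
s=lambda x,y:(240+(x+.5)/3-.5,170+(y+.5)/3-.5)
c=lambda x,y:(190+(x-481+.5)/2.9-.5,170+(y+.5)/2.9-.5)
np.set_printoptions(precision=4,suppress=True)
print("mat",[plane(S,s(*p),.003) for p in((374,556),(460,150),(0,474))],[plane(C,c(500,284),.003)])
print("rim",[plane(S,s(*p),.082) for p in((66,312),(328,360),(410,68))],[plane(C,c(*p),.082) for p in((582,38),(540,184))])
print("tri rim",tri(S,s(66,312),C,c(582,38)),tri(S,s(328,360),C,c(540,184)))
print("blue edge",tri(S,s(92,288),C,c(611,54)),tri(S,s(322,330),C,c(575,175)))
print("handle top corners side",[plane(S,s(*p),.1) for p in((230,182),(255,187),(235,238),(207,232))])
print("handle bottom +x", tri(S,s(234,268),C,c(624,118)))
# silhouettes
for n,K in(("side",S),("scene",C)):
    h=cv2.cvtColor(K["img"],cv2.COLOR_BGR2HSV);m=cv2.inRange(h,(98,140,50),(125,255,255))
    x0,y0=(300,225) if n=="side" else (232,195)
    print(n);print(np.where(m,h[...,2],0)[y0:y0+40 if n=="side" else y0+22,x0:x0+30])
w=lambda *p:p
print("ladle side",[plane(S,s(*p),z) for p,z in(((207,376),.028),((204,407),.008),((300,186),.028))])
print("ladle scene",[plane(C,c(*p),.028) for p in((606,158),(668,164))])
print("tri grip end bottom", tri(S,s(204,407),C,c(607,172)))
```

```text
mat [array([ 0.5908, -0.1997,  0.003 ]), array([0.7053, 0.0638, 0.003 ]), array([ 0.4299, -0.1302,  0.003 ])] [array([ 0.592 , -0.1986,  0.003 ])]
rim [array([ 0.4685, -0.1097,  0.082 ]), array([ 0.5774, -0.1559,  0.082 ]), array([0.6647, 0.045 , 0.082 ])] [array([ 0.4692, -0.1085,  0.082 ]), array([ 0.5795, -0.1543,  0.082 ])]
tri rim (array([ 0.4684, -0.1086,  0.0809]), np.float64(0.00022196128199176754)) (array([ 0.5779, -0.1544,  0.0801]), np.float64(0.0002780627278891468))
blue edge (array([ 0.4817, -0.0916,  0.0753]), np.float64(0.0030974600933809477)) (array([ 0.5782, -0.1336,  0.0783]), np.float64(0.0031171057036378583))
handle top corners side [array([ 0.5502, -0.0551,  0.1   ]), array([ 0.5613, -0.0607,  0.1   ]), array([ 0.5469, -0.0939,  0.1   ]), array([ 0.5349, -0.0879,  0.1   ])]
handle bottom +x (array([ 0.5458, -0.0949,  0.0827]), np.float64(0.0005015921284891521))
side
[[0 0 0 ... 0 0 0]
 [0 0 0 ... 0 0 0]
 [0 0 0 ... 0 0 0]
 ...
 [0 0 0 ... 0 0 0]
 [0 0 0 ... 0 0 0]
 [0 0 0 ... 0 0 0]]
scene
[[ 0  0  0  0  0  0  0  0  0  0  0  0  0  0  0  0  0  0  0  0  0  0  0  0

[... 1610 characters left out ...]
0  0
   0  0  0  0  0  0]
 [ 0  0  0  0  0  0  0  0  0  0  0  0  0  0  0  0  0  0  0  0  0  0  0  0
   0  0  0  0  0  0]
 [ 0  0  0  0  0  0  0  0  0  0  0  0  0  0  0  0  0  0  0  0  0  0  0  0
   0  0  0  0  0  0]
 [ 0  0  0  0  0  0  0  0  0  0  0  0  0  0  0  0  0  0  0  0  0  0  0  0
   0  0  0  0  0  0]
 [ 0  0  0  0  0  0  0  0  0  0  0  0  0  0  0  0  0  0  0  0  0  0  0  0
   0  0  0  0  0  0]]
ladle side [array([ 0.53  , -0.1091,  0.028 ]), array([ 0.5278, -0.1105,  0.008 ]), array([0.5986, 0.0186, 0.028 ])]
ladle scene [array([ 0.5322, -0.1129,  0.028 ]), array([ 0.5501, -0.0738,  0.028 ])]
tri grip end bottom (array([ 0.5287, -0.1138,  0.0098]), np.float64(0.0035551745449608745))
```

The side view shows the blue handle (317,240), lid edge (270–347,266–280), dark grip (308,298), bowl (340,232); the box's +x end faces that camera. Heights agree with the text (rim 0.081, end 0.010). The lid looks already open by about 14 mm. I'll align with the box and hover over the handle.

nudge_tcp:
  ticks:
    - [[0, 0, 0], 0.135]
    - [[0, 0, 0], 0.135]
    - [[0, 0, 0], 0.135]
    - [[0, 0, 0], 0]
  finger_gap: 0.5
  grip_n: 10

```text
clock: 0.85
tool_pos: [0.675, 0.0001, 0.2054]
tcp_rot: [0.0, 0.835, 0.551, -0.0]
wrist_force: [-0.0, -0.2, 0.5]
grip_width: 0.611
grasp_force: 0.0
```

nudge_tcp:
  ticks:
    - [[-0.03, -0.022, 0], 0]
    - [[-0.03, -0.022, 0.02], 0]
    - [[-0.03, -0.022, 0.02], 0]
    - [[-0.027, -0.021, 0.02], 0]
    - [[0, 0, 0], 0]

```text
clock: 1.48
tool_pos: [0.5464, -0.0747, 0.1445]
tcp_rot: [-0.001, 0.835, 0.551, -0.001]
wrist_force: [0.6, -0.3, 0.2]
grip_width: 0.504
grasp_force: 0.0
```

Run:
```python
from h import *
o=robot.get_obs();print(o["tool_pos"],o["tcp_rot"])
c=imaging.camera("side");cv2.imwrite("pics/s2.png",cv2.resize(c["img"][150:350,200:420],None,fx=2.5,fy=2.5))
```

```text
[ 0.54637299 -0.07470095  0.14453461] [-6.15880071e-04  8.34529068e-01  5.50962460e-01 -1.10604158e-03]
```

View pics/s2.png

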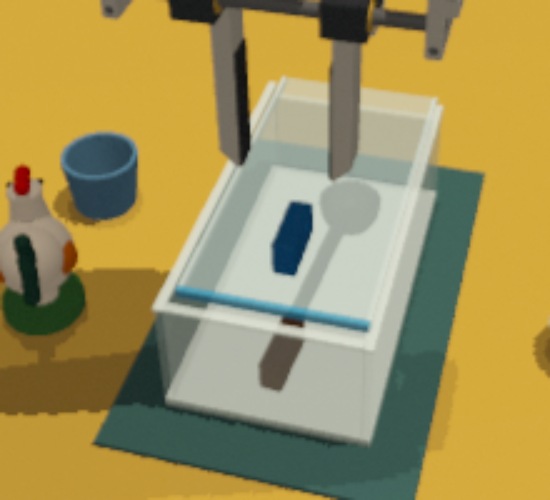

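Fingers straddle the handle line (tips at 240,160 and 340,180; handle at 293,237). Descend, grip, pull.

nudge_tcp:
  ticks:
    - [[0, 0.002, 0.03], 0]
    - [[0, 0, 0.03], 0]
    - [[0, 0, 0], 0]

```text
clock: 1.9
tool_pos: [0.5505, -0.0734, 0.0843]
tcp_rot: [-0.001, 0.834, 0.551, -0.001]
wrist_force: [0.3, 0.1, 0.1]
grip_width: 0.5
grasp_force: 0.0
```

nudge_tcp:
  ticks:
    - [[0, 0, 0], 0]
    - [[0, 0, 0], 0]
    - [[0, 0, 0], 0]
    - [[0, 0, 0], 0]
  finger_gap: 0
  grip_n: 15

```text
clock: 2.4
tool_pos: [0.5476, -0.0727, 0.0855]
tcp_rot: [-0.002, 0.835, 0.551, -0.002]
wrist_force: [-17.7, 7.6, 17.9]
grip_width: 0.151
grasp_force: 15.0
```

nudge_tcp:
  ticks:
    - [[0.015, 0, 0], 0]
    - [[0.015, 0, 0], 0]
    - [[0.015, 0, 0], 0]
    - [[0.015, 0, 0], 0]
    - [[0, 0, 0], 0]

```text
clock: 3.02
tool_pos: [0.5722, -0.0162, 0.0856]
tcp_rot: [-0.002, 0.834, 0.551, -0.001]
wrist_force: [-16.4, 9.5, 13.7]
grip_width: 0.148
grasp_force: 15.0
```

nudge_tcp:
  ticks:
    - [[0.006, -0.003, -0.001], 0]
    - [[0.004, 0, 0], 0]
    - [[0, 0, 0], 0]

```text
clock: 3.4
tool_pos: [0.5755, -0.0082, 0.0862]
tcp_rot: [-0.0, 0.835, 0.551, -0.0]
wrist_force: [1.1, 1.4, -12.8]
grip_width: 0.146
grasp_force: 15.0
```

nudge_tcp:
  ticks:
    - [[0.003, 0, 0], 0]
    - [[0, 0, 0], 0]

```text
clock: 3.65
tool_pos: [0.5761, -0.0068, 0.0862]
tcp_rot: [0.0, 0.835, 0.55, -0.001]
wrist_force: [-1.8, -4.8, -11.7]
grip_width: 0.148
grasp_force: 15.0
```

nudge_tcp:
  ticks:
    - [[0.003, 0, 0], 0]
    - [[0, 0, 0], 0]

```text
clock: 3.9
tool_pos: [0.5764, -0.0059, 0.0862]
tcp_rot: [0.0, 0.835, 0.55, -0.002]
wrist_force: [-6.1, -14.7, -5.0]
grip_width: 0.147
grasp_force: 15.0
```

Lid at its stop (15 N resistance, TCP at box x ≈ −0.027). Release, lift, and look at the grip.

nudge_tcp:
  ticks:
    - [[-0.004, 0, 0], 0]
    - [[0, 0, 0], 0]
    - [[0, 0, 0], 0]
  finger_gap: 0.4
  grip_n: 3

```text
clock: 4.28
tool_pos: [0.5768, -0.0063, 0.0869]
tcp_rot: [0.0, 0.835, 0.551, 0.0]
wrist_force: [-1.0, -0.2, 0.9]
grip_width: 0.393
grasp_force: 0.0
```

nudge_tcp:
  ticks:
    - [[0, 0, -0.04], 0]
    - [[0, 0, -0.05], 0]
    - [[-0.03, 0, 0], 0]
    - [[0, 0, 0], 0]

```text
clock: 4.78
tool_pos: [0.5643, -0.0359, 0.1773]
tcp_rot: [0.0, 0.835, 0.55, 0.0]
wrist_force: [-0.1, 0.5, 0.5]
grip_width: 0.403
grasp_force: 0.0
```

Run:
```python
from h import *
np.set_printoptions(precision=4,suppress=True)
o=robot.get_obs();print(o["tool_pos"],o["tcp_rot"])
S=imaging.camera("side");C=imaging.camera("scene");W=imaging.camera("wrist")
a=cv2.resize(S["img"][170:350,250:400],None,fx=3,fy=3,interpolation=cv2.INTER_CUBIC)
b=cv2.resize(C["img"][180:270,195:285],None,fx=3.5,fy=3.5,interpolation=cv2.INTER_CUBIC)
w=cv2.resize(W["img"],None,fx=.54,fy=.54)
o=np.zeros((560,800,3),np.uint8);o[:540,:450]=a;o[:315,452:767]=b;o[320:320+w.shape[0],452:452+w.shape[1]]=w[:, :348]
cv2.imwrite("pics/z3.png",o);cv2.imwrite("pics/w3.png",W["img"])
np.savez("w3.npz",R=W["R"],t=W["t"],camera_matrix=W["camera_matrix"])
```

```text
[ 0.5643 -0.0359  0.1773] [0.0004 0.8355 0.5495 0.0005]
```

View pics/z3.png

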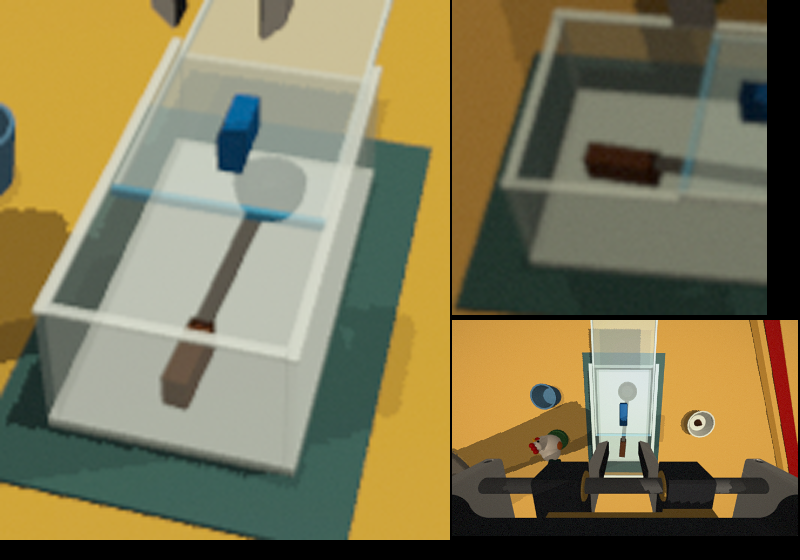

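Lid is fully back (blue edge at ~(325,240) in the side view), the wood grip is exposed. Localise it by colour in wrist and scene images.

Run:
```python
from h import *
np.set_printoptions(precision=4,suppress=True)
W=imaging.camera("wrist");C=imaging.camera("scene");S=imaging.camera("side")
u=np.array([-.394,-.919]);v=np.array([.919,-.394]);c0=np.array([.5668,-.031])
B=lambda X:np.array([(X[:2]-c0)@u,(X[:2]-c0)@v,X[2]])
pts={}
for n,K,(x0,y0,x1,y1) in(("wrist",W,(290,190,345,270)),("scene",C,(230,215,262,240)),("side",S,(300,270,325,310))):
    h=cv2.cvtColor(K["img"],cv2.COLOR_BGR2HSV);m=cv2.inRange(h,(0,60 if n!="side" else 40,20),(12,255,170))
    mm=np.zeros_like(m);mm[y0:y1,x0:x1]=m[y0:y1,x0:x1]
    q=np.argwhere(mm)[:,::-1].astype(np.float32);print(n,len(q))
    if len(q)<5: continue
    r=cv2.minAreaRect(q);print(r);pts[n]=q.mean(0)
    print([B(plane(K,p,.028)) for p in cv2.boxPoints(r)], B(plane(K,q.mean(0),.028)))
for n,K in(("scene",C),("side",S)):
    if n in pts: X,e=tri(W,pts["wrist"],K,pts[n]);print("tri",n,X,B(X),e)
s=lambda x,y:(250+(x+.5)/3-.5,170+(y+.5)/3-.5)
print("side top corners",[B(plane(S,s(*p),.028)) for p in((165,374),(190,380),(190,322),(215,322))])
print("bowl rim", B(plane(S,s(270,190),.028)), "bowl wrist",B(plane(W,((628-452)/.54,(391-320)/.54),.028)))
W2=W["img"][190:270,280:360];cv2.imwrite("pics/w4.png",cv2.resize(W2,None,fx=6,fy=6))
o=robot.get_obs();print(B(o["tool_pos"]))
```

```text
wrist 260
((315.6967468261719, 236.8360595703125), (9.506253242492676, 33.04554748535156), 5.19442892074585)
[array([ 0.0875, -0.0107,  0.028 ]), array([ 0.0426, -0.0067,  0.028 ]), array([0.0437, 0.0052, 0.028 ]), array([0.0887, 0.0015, 0.028 ])] [ 0.0671 -0.0028  0.028 ]
scene 129
((242.5769500732422, 226.3846435546875), (19.597488403320312, 8.310327529907227), 7.125016689300537)
[array([0.0871, 0.0126, 0.028 ]), array([ 0.0893, -0.0071,  0.028 ]), array([ 0.0498, -0.0048,  0.028 ]), array([0.0481, 0.0148, 0.028 ])] [0.0682 0.0036 0.028 ]
side 19
((317.0769348144531, 278.1153869628906), (6.471832275390625, 2.5495097637176514), 11.309932708740234)
[array([ 0.0544, -0.0044,  0.028 ]), array([ 0.0494, -0.005 ,  0.028 ]), array([0.0496, 0.0048, 0.028 ]), array([0.0546, 0.0053, 0.028 ])] [0.0521 0.0002 0.028 ]
tri scene [ 0.5362 -0.0952  0.0185] [ 0.071  -0.0029  0.0185] 0.00013509481671601612
tri side [ 0.5424 -0.0881  0.0386] [0.0621 0.0001 0.0386] 0.0057639938489580595
side top corners [array([ 0.0864, -0.0089,  0.028 ]), array([0.0871, 0.0036, 0.028 ]), array([ 0.0513, -0.0063,  0.028 ]), array([0.0484, 0.0057, 0.028 ])]
bowl rim [-0.0548  0.0104  0.028 ] bowl wrist [-0.065   0.0092  0.028 ]
[ 0.0032 -0.001   0.1761]
```

View pics/w4.png

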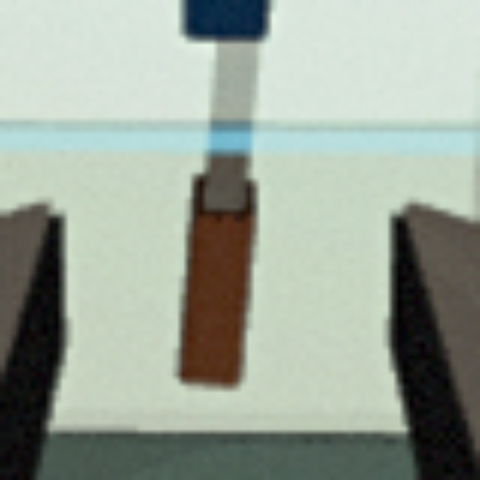

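Grip block in the wrist crop spans (180–255,180–385): box x 0.044–0.088, y ≈ −0.002, yaw ≈ −5° to the box. Move over and descend.

nudge_tcp:
  ticks:
    - [[-0.033, -0.001, 0], 0]
    - [[-0.032, -0.001, 0], 0.085]
    - [[0, 0, 0.05], 0]
    - [[0, 0, 0.04], 0]
    - [[0, 0, 0], 0]

```text
clock: 5.7
tool_pos: [0.535, -0.0938, 0.0844]
tcp_rot: [-0.001, 0.858, 0.513, -0.002]
wrist_force: [-0.2, 0.1, 0.4]
grip_width: 0.398
grasp_force: 0.0
```

nudge_tcp:
  ticks:
    - [[0, 0, 0.03], 0]
    - [[0, 0, 0.02], 0]
    - [[0, 0, 0.015], 0]
    - [[0, 0, 0.007], 0]
    - [[0, 0, 0], 0]

```text
clock: 6.32
tool_pos: [0.5372, -0.0933, 0.0148]
tcp_rot: [0.0, 0.858, 0.514, 0.0]
wrist_force: [0.5, -0.1, 0.9]
grip_width: 0.395
grasp_force: 0.0
```

Run:
```python
from h import *
o=robot.get_obs();X=o["tool_pos"];d=X[:2]-[.5668,-.031];print(d@[-.394,-.919],d@[.919,-.394],X)
W=imaging.camera("wrist");cv2.imwrite("pics/w5.png",cv2.resize(W["img"][150:330,220:420],None,fx=3,fy=3))
```

```text
0.06892924126438424 -0.002610874896623063 [ 0.53723648 -0.09332994  0.01478366]
```

View pics/w5.png

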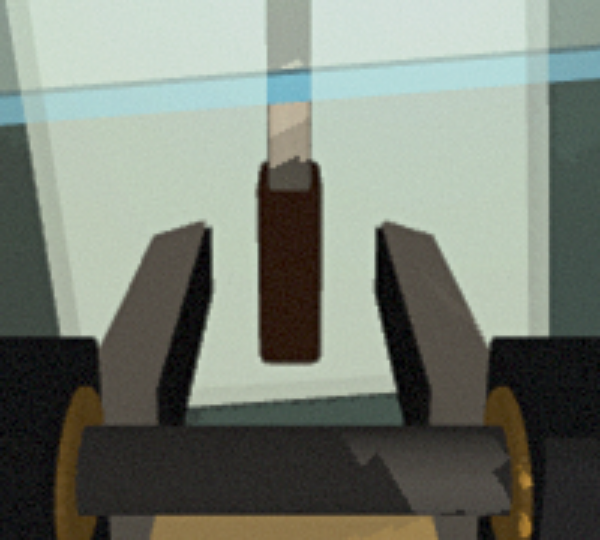

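Ladle is centred and parallel between the fingers (block x 258–322, fingers 212/376). Grip lightly so that it can pivot as it is raised.

nudge_tcp:
  ticks:
    - [[0, 0, 0.001], 0]
    - [[0, 0, 0], 0]
    - [[0, 0, 0], 0]
    - [[0, 0, 0], 0]
  finger_gap: 0
  grip_n: 5

```text
clock: 6.88
tool_pos: [0.5372, -0.0932, 0.0137]
tcp_rot: [0.0, 0.858, 0.514, 0.0]
wrist_force: [-1.2, 0.1, 5.1]
grip_width: 0.147
grasp_force: 5.0
```

nudge_tcp:
  ticks:
    - [[0, 0, -0.01], 0]
    - [[0, 0, -0.01], 0]
    - [[0, 0, -0.01], 0]
    - [[0, 0, 0], 0]

```text
clock: 7.38
tool_pos: [0.5377, -0.0933, 0.0445]
tcp_rot: [0.0, 0.858, 0.514, 0.001]
wrist_force: [0.2, -0.7, 0.3]
grip_width: 0.145
grasp_force: 5.0
```

Run:
```python
from h import *
S=imaging.camera("side");cv2.imwrite("pics/s6.png",cv2.resize(S["img"][130:350,230:410],None,fx=2.6,fy=2.6))
```

```text
(no output)
```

View pics/s6.png

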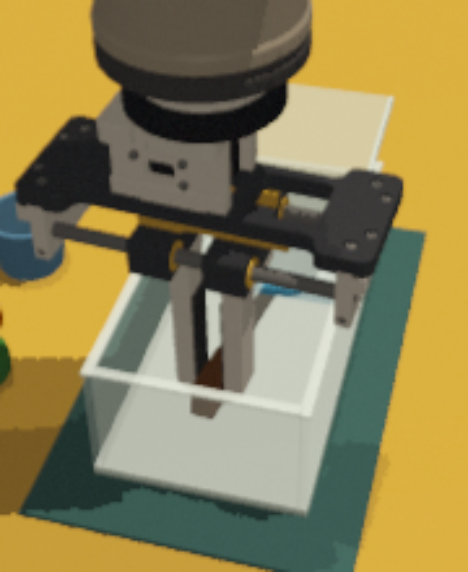

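Create tilt.py:
```python
from h import *
from scipy.spatial.transform import Rotation as Ro
def check(show=range(0,91,10)):
    o=robot.get_obs();q=o["tcp_rot"];T=Ro.from_quat([q[1],q[2],q[3],q[0]]).as_matrix()
    P=o["tool_pos"]+[0,0,.0045];f=-T[:,0];z=np.array([0,0,1.])
    W=imaging.camera("wrist");h=cv2.cvtColor(W["img"],cv2.COLOR_BGR2HSV)
    m=cv2.inRange(h,(0,90,15),(14,255,140))
    m[:,:295]=0;m[:,345:]=0;m[:120]=0;m[292:]=0
    N,l,st,ce=cv2.connectedComponentsWithStats(m)
    i=1+np.argmax(st[1:,4]);print("brown x,y,w,h,area",st[i])
    for a in show:
        c,s=np.cos(np.radians(a)),np.sin(np.radians(a));lx=c*f+s*z;lz=-s*f+c*z
        pt=lambda x,zz:proj(W,P+(x-.068)*lx+(zz-.010)*lz)
        print(a,"front top row %.0f end top %.0f end bot %.0f bowl %s"%(pt(.0445,.02)[1],pt(.0875,.02)[1],pt(.0875,0)[1],pt(-.0665,.02).round()))
    return W
if __name__=="__main__": check()
```

```bash
python3 tilt.py
```

```text
brown x,y,w,h,area [ 306  207   23   66 1123]
0 front top row 209 end top 271 end bot 257 bowl [317.   6.]
10 front top row 205 end top 271 end bot 261 bowl [317.  23.]
20 front top row 202 end top 269 end bot 265 bowl [317.  42.]
30 front top row 201 end top 267 end bot 268 bowl [317.  63.]
40 front top row 201 end top 263 end bot 270 bowl [317.  83.]
50 front top row 201 end top 259 end bot 271 bowl [317. 104.]
60 front top row 203 end top 254 end bot 271 bowl [317. 124.]
70 front top row 206 end top 248 end bot 270 bowl [317. 144.]
80 front top row 209 end top 241 end bot 268 bowl [317. 164.]
90 front top row 214 end top 235 end bot 265 bowl [317. 184.]
```

Run:
```python
from h import *
W=imaging.camera("wrist");g=cv2.cvtColor(W["img"],cv2.COLOR_BGR2GRAY);g=cv2.blur(g,(5,5))
for r in range(4,200,8): print(r,g[r,270:366:6])
```

```text
4 [213 213 213 213 204 164 156 153 153 153 156 163 205 214 214 213]
12 [213 214 214 209 158 157 156 157 157 156 156 157 159 209 215 215]
20 [214 215 216 158 131 125 113 126 158 159 158 158 158 172 216 216]
28 [215 215 105  85  89  92  94  83 164 163 161 159 159 162 218 217]
36 [216 217 122  85  88  92  96  87 154 165 165 162 159 166 218 218]
44 [217 217 145  85  89  93  97  92 143 165 165 163 162 189 218 219]
52 [218 218 171  83  90  94  97  96 133 166 166 164 175 220 220 219]
60 [218 218 200  79  91  94  97  99 119 168 167 173 220 220 220 220]
68 [219 219 222  73  92  95  99 101 113 176 215 221 221 221 221 220]
76 [219 219 221  73  92  97 100 103 101 182 221 221 221 220 221 221]
84 [220 219 220  93  93  97 100 103  93 185 221 221 220 221 221 221]
92 [220 220 220 113  95  98 101 103  85 186 221 221 221 221 221 221]
100 [219 220 220 137  94  98 101 104  84 186 221 221 221 221 221 221]
108 [219 220 221 163  94  99 102 105  88 187 221 222 222 222 222 221]
116 [220 220 220 193  91  99 103 106  95 177 222 222 221 222 222 222]
124 [220 220 220 222 122 107 121 113 130 185 221 222 221 222 222 222]
132 [220 220 220 221 221 221 221 180 168 187 221 222 222 222 222 222]
140 [219 220 220 220 220 221 221 180 168 188 221 221 222 222 222 222]
148 [219 220 220 220 221 221 222 180 168 188 221 222 222 222 221 222]
156 [219 219 219 221 221 221 221 180 168 188 221 222 222 222 222 222]
164 [219 219 219 220 217 213 212 168 156 175 208 207 206 206 207 209]
172 [207 207 208 209 208 209 209 179 180 185 206 206 205 204 203 203]
180 [201 202 202 202 202 202 203 180 196 191 202 202 203 202 202 203]
188 [200 202 202 202 202 202 203 182 190 193 202 202 202 202 202 202]
196 [201 201 201 202 202 201 202 159 167 178 202 201 202 202 202 202]
```

Bowl spans rows 2–66, centre ≈34, so the tilt is ≈15° with the bowl still on the floor. It pivots freely; continue up, easing toward box +x.

nudge_tcp:
  ticks:
    - [[0, 0, -0.01], 0]
    - [[-0.002, 0, -0.01], 0]
    - [[-0.002, 0, -0.01], 0]
    - [[-0.003, 0, -0.01], 0]
    - [[0, 0, 0], 0]

```text
clock: 8.15
tool_pos: [0.5342, -0.0998, 0.0845]
tcp_rot: [0.0, 0.858, 0.514, 0.001]
wrist_force: [0.9, -0.2, 0.2]
grip_width: 0.148
grasp_force: 5.0
```

Create bowl.py:
```python
from h import *
W=imaging.camera("wrist");g=cv2.blur(cv2.cvtColor(W["img"],cv2.COLOR_BGR2GRAY),(5,5))
for r in range(4,260,10): print(r,g[r,264:378:6])
```

```bash
python3 tilt.py; python3 bowl.py
```

```text
brown x,y,w,h,area [ 306  208   23   64 1172]
0 front top row 209 end top 271 end bot 257 bowl [317.   6.]
10 front top row 205 end top 271 end bot 261 bowl [317.  23.]
20 front top row 202 end top 269 end bot 265 bowl [317.  42.]
30 front top row 201 end top 267 end bot 268 bowl [317.  63.]
40 front top row 200 end top 263 end bot 270 bowl [317.  83.]
50 front top row 201 end top 259 end bot 271 bowl [317. 104.]
60 front top row 203 end top 254 end bot 271 bowl [317. 124.]
70 front top row 206 end top 248 end bot 270 bowl [317. 144.]
80 front top row 209 end top 241 end bot 268 bowl [317. 164.]
90 front top row 214 end top 235 end bot 265 bowl [317. 184.]
4 [219 219 219 220 220 221 221 220 221 221 221 221 221 221 221 221 221 220
 205]
14 [220 220 221 221 221 222 222 222 222 222 222 222 222 222 222 222 222 222
 207]
24 [222 222 222 222 222 223 223 223 223 223 223 223 223 223 223 223 223 223
 209]
34 [223 223 223 224 224 172 153 142 141 2
[... 1140 characters left out ...]
11 211 211 169 172 183 211 211 210 211 210 210 210
 210]
184 [209 210 209 210 210 210 210 210 173 172 183 210 210 210 210 210 211 210
 210]
194 [209 209 209 209 209 209 209 209 154 150 176 209 209 209 210 209 210 209
 209]
204 [209 209 208 208 209 208 209 210 112  84 156 210 209 209 209 209 209 209
 209]
214 [204 208 208 208 209 209 209 159  31  30  29 201 209 209 209 209 209 209
 208]
224 [197 208 207 207 208 200 155 113  30  30  29 136 165 205 209 208 209 208
 208]
234 [192 207 207 207 117  85  85  28  30  31  31  41  85  85 135 177 166 159
 149]
244 [100  78  68  69  85  85  86  20  31  32  31  22  86  87  87  86  85  86
  85]
254 [67 66 71 84 85 85 73 20 31 31 31 16 85 84 88 88 85 85 85]
```

Tilt ≈32° (bowl centre row 68), no force. Continue.

nudge_tcp:
  ticks:
    - [[-0.005, 0, -0.013], 0]
    - [[-0.004, 0, -0.013], 0]
    - [[-0.003, 0, -0.013], 0]
    - [[0, 0, -0.013], 0]
    - [[0, 0, 0], 0]

```text
clock: 8.88
tool_pos: [0.5289, -0.11, 0.1367]
tcp_rot: [0.0, 0.858, 0.514, 0.001]
wrist_force: [-0.4, 0.2, -0.3]
grip_width: 0.146
grasp_force: 5.0
```

```bash
python3 bowl.py | head -40
```

```text
4 [217 218 220 221 222 223 223 223 223 223 223 222 223 223 223 223 214 175
 191]
14 [222 223 223 223 223 223 224 224 224 224 224 224 224 224 224 224 217 179
 188]
24 [223 224 224 224 224 225 225 225 225 225 226 226 226 225 225 225 219 183
 187]
34 [224 225 225 225 225 226 226 226 227 226 227 227 227 227 227 226 223 189
 185]
44 [226 226 226 226 227 215  87  97  99 229 227 227 227 227 227 227 225 194
 183]
54 [226 227 227 227 228 230  87 102 105 211 228 228 228 228 228 228 227 197
 180]
64 [227 227 228 227 228 229  89 104 109 186 228 229 229 228 228 228 228 200
 178]
74 [227 228 228 228 228 229 116 105 111 168 229 229 229 229 229 228 229 205
 175]
84 [227 228 228 228 228 229 141 107 111 154 229 229 229 229 229 229 229 208
 172]
94 [228 228 229 228 228 229 163 108 112 128 219 230 229 229 229 229 229 213
 168]
104 [228 228 229 229 229 227 176 161 171 178 175 176 184 230 230 229 229 213
 167]
114 [229 228 229 229 229 228 174 176 178 178 177 176 179 230 230 230 229 215
 163]
124 [226 228 229 229 229 230 202 174 175 176 175 173 217 229 229 227 227 213
 168]
134 [215 219 219 218 218 218 218 217 182 155 195 215 214 214 213 213 213 193
 100]
144 [198 213 212 213 213 213 213 213 174 150 195 213 213 213 213 213 213 195
 102]
154 [192 212 212 213 212 213 213 212 170 150 189 213 213 213 213 213 213 196
 107]
164 [168 213 213 213 212 212 213 213 172 151 192 213 213 213 213 213 213 197
 112]
174 [140 208 212 212 213 212 213 213 170 151 189 213 213 212 213 213 212 200
 117]
184 [106 201 211 212 213 212 212 212 167 146 186 212 212 212 212 212 212 201
 121]
194 [ 78 196 211 212 212 212 212 212 145 134 183 212 212 212 212 212 212 203
 127]
```

Tilt ≈55° with the tail touching the floor, as geometry predicts; clear of the lid edge. Rise on.

nudge_tcp:
  ticks:
    - [[-0.002, 0, -0.01], 0]
    - [[0, 0, -0.01], 0]
    - [[0, 0, -0.01], 0]
    - [[0, 0, 0], 0]
    - [[0, 0, 0], 0]

```text
clock: 9.55
tool_pos: [0.5271, -0.1117, 0.1654]
tcp_rot: [-0.0, 0.857, 0.515, -0.0]
wrist_force: [-0.5, -0.8, -1.6]
grip_width: 0.147
grasp_force: 5.0
```

```bash
sed -i 's/range(4,260,10)/range(44,240,8)/;s/264:378:6/276:360:6/' bowl.py; python3 bowl.py
```

```text
44 [225 226 226 226 227 227 227 227 226 227 226 226 226 226]
52 [226 227 227 227 142  97 105 192 228 227 227 227 227 227]
60 [227 227 227 227 157  99 107 178 227 228 228 227 228 228]
68 [226 227 228 228 177 101 108 161 228 228 228 228 228 228]
76 [227 227 228 228 204 102 109 151 228 229 228 228 228 228]
84 [228 228 228 228 224 100 109 137 228 228 228 228 228 228]
92 [228 228 228 228 230  96 110 121 229 228 229 229 228 228]
100 [228 228 228 228 229 105  81 126 229 229 229 229 229 229]
108 [228 228 228 228 229 229 229 229 229 229 229 229 229 229]
116 [228 228 228 228 228 208 192 187 194 214 229 229 229 229]
124 [228 228 228 229 174 176 177 178 179 180 191 224 224 223]
132 [215 216 216 216 143 148 148 139 128 108 160 213 213 213]
140 [211 212 212 212 163 117 122 138 144 132 194 212 212 212]
148 [212 212 211 212 212 193 129 137 153 206 212 212 212 213]
156 [212 211 212 212 212 212 171 136 200 212 213 212 213 212]
164 [212 211 212 212 212 212 166 137 192 212 212 212 212 212]
172 [211 211 211 211 211 212 167 137 189 212 212 211 211 211]
180 [206 211 211 211 211 211 164 135 188 211 211 211 211 211]
188 [202 211 211 211 211 211 155 123 181 211 211 211 211 211]
196 [198 211 211 210 211 211 133 123 180 211 210 208 208 207]
204 [183 184 173 158 148 135  94  92  90  96  85  81  82  84]
212 [73 68 71 76 85 67 52 57 50 85 87 86 89 94]
220 [144 158 174 188 205 186  29  30  29 217 202 185 171 157]
228 [ 82  72  77  82  84  38  29  30  31  51  86  93 146 153]
236 [152 152  94  85  86  26  29  29  29  37  86  86 110 152]
```

Now airborne at ≈65°, held by pad friction. Firm up the grip to freeze the tilt, shift +x 10 mm, and draw out.

nudge_tcp:
  ticks:
    - [[0, 0, 0], 0]
    - [[-0.005, 0, 0], 0]
    - [[-0.005, 0, 0], 0]
    - [[0, 0, 0], 0]
  finger_gap: 0
  grip_n: 25

```text
clock: 10.1
tool_pos: [0.5222, -0.1212, 0.1655]
tcp_rot: [0.0, 0.858, 0.514, -0.0]
wrist_force: [-0.1, -0.5, -0.9]
grip_width: 0.146
grasp_force: 25.0
```

nudge_tcp:
  ticks:
    - [[0, 0, -0.01], 0]
    - [[0, 0, -0.01], 0]
    - [[0, 0, -0.01], 0]
    - [[0, 0, 0], 0]

```text
clock: 10.6
tool_pos: [0.5229, -0.1208, 0.1965]
tcp_rot: [0.0, 0.858, 0.514, 0.001]
wrist_force: [0.1, -1.2, -0.7]
grip_width: 0.143
grasp_force: 25.0
```

```bash
python3 bowl.py | sed -n '8,18p'
```

```text
100 [227 228 227 228 228 228 228 228 228 228 228 228 228 228]
108 [227 228 228 228 228 228 228 228 228 228 228 228 228 228]
116 [228 228 226 223 220 217 214 211 207 205 201 198 199 201]
124 [201 203 205 207 192 162 176 171 163 150 200 211 212 212]
132 [211 211 211 212 124 162 182 182 161 118 131 212 211 212]
140 [209 211 211 211 132 131 151 135 140 144 171 211 211 212]
148 [206 211 211 211 210 120 103 133 139 148 212 211 211 211]
156 [201 211 211 211 211 211 177 133 200 212 211 211 211 211]
164 [197 211 211 211 211 211 169 132 191 211 211 211 212 211]
172 [187 210 211 211 211 211 166 133 190 211 211 211 211 211]
180 [163 210 209 210 210 210 165 130 186 210 210 210 210 211]
```

nudge_tcp:
  ticks:
    - [[0, 0, -0.015], 0]
    - [[0, 0, -0.015], 0]
    - [[0, 0, -0.015], 0]
    - [[0, 0, -0.015], 0]
    - [[0, 0, 0], 0]

```text
clock: 11.28
tool_pos: [0.5231, -0.1206, 0.2568]
tcp_rot: [0.001, 0.858, 0.514, 0.001]
wrist_force: [-0.5, 0.1, 0.0]
grip_width: 0.147
grasp_force: 25.0
```

nudge_tcp:
  ticks:
    - [[0, 0, -0.015], 0]
    - [[0, 0, 0], 0]

```text
clock: 11.52
tool_pos: [0.523, -0.1207, 0.2715]
tcp_rot: [0.0, 0.858, 0.514, 0.001]
wrist_force: [-0.2, -0.2, -0.8]
grip_width: 0.147
grasp_force: 25.0
```

Run:
```python
from h import *
C=imaging.camera("scene");S=imaging.camera("side")
a=cv2.resize(S["img"],None,fx=.78,fy=.78);b=cv2.resize(C["img"],None,fx=.45,fy=.45)
o=np.zeros((500,800,3),np.uint8);o[:a.shape[0],:a.shape[1]]=a;o[:b.shape[0],501:501+b.shape[1]]=b;cv2.imwrite("pics/last.png",o)
# dish, cup, rooster positions
s=lambda x,y,z:print((x,y),plane(S,(x,y),z).round(3))
s(441,300,0);s(240,228,0);s(217,275,0)
```

```text
(441, 300) [ 0.724 -0.126  0.   ]
(240, 228) [0.431 0.09  0.   ]
(217, 275) [ 0.394 -0.02   0.   ]
```

Run:
```python
from h import *
C=imaging.camera("scene");h=cv2.cvtColor(C["img"],cv2.COLOR_BGR2HSV)
for X in((.62,-.32),(.65,-.26),(.53,-.5),(.60,-.34),(.5,-.55),(.45,-.6)):
    p=proj(C,np.array([*X,0.]));print(X,p.round(),h[int(p[1]),int(p[0])] if 0<=p[0]<640 and 0<=p[1]<400 else None)
```

```text
(0.62, -0.32) [132. 299.] [ 18 183 139]
(0.65, -0.26) [167. 305.] [ 18 184 140]
(0.53, -0.5) [ 29. 285.] [ 18 177 137]
(0.6, -0.34) [120. 293.] [ 18 177 140]
(0.5, -0.55) [  2. 278.] [ 18 181 134]
(0.45, -0.6) [-23. 263.] None
```

nudge_tcp:
  ticks:
    - [[-0.026, 0.036, 0], 0]
    - [[-0.026, 0.036, 0], 0]
    - [[-0.026, 0.036, 0], 0]
    - [[-0.026, 0.036, 0], 0]
    - [[-0.026, 0.036, 0], 0]

```text
clock: 12.3
tool_pos: [0.6205, -0.3211, 0.2697]
tcp_rot: [-0.0, 0.857, 0.515, -0.0]
wrist_force: [0.8, 0.6, -0.2]
grip_width: 0.148
grasp_force: 25.0
```

nudge_tcp:
  ticks:
    - [[0, 0, 0.03], 0]
    - [[0, 0, 0.03], 0]
    - [[0, 0, 0.03], 0]
    - [[0, 0, 0.03], 0]
    - [[0, 0, 0], 0]

```text
clock: 12.92
tool_pos: [0.6187, -0.3192, 0.1478]
tcp_rot: [-0.002, 0.857, 0.514, -0.001]
wrist_force: [-0.5, -0.0, 0.7]
grip_width: 0.142
grasp_force: 25.0
```

View pics/last.png

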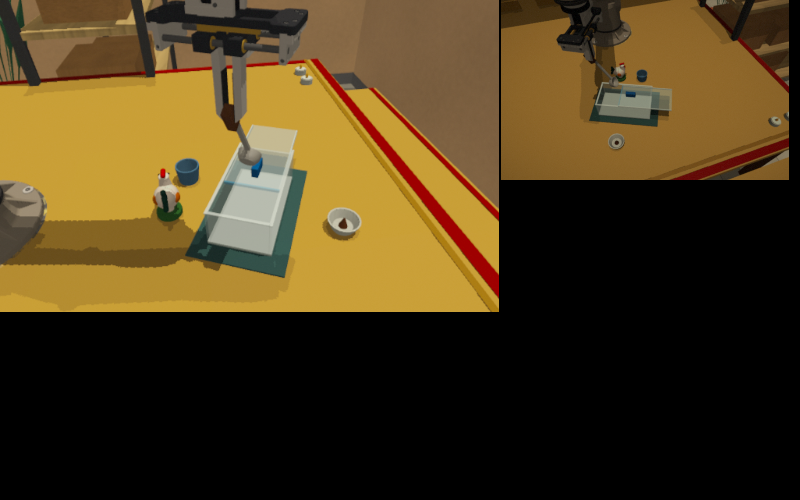

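Picture: ladle out, hanging slantwise above the box at (240,140), lid open, other things standing. Now level it on bare table: light grip, trail the bowl along the surface while lowering.

nudge_tcp:
  ticks:
    - [[0, 0, 0], 0]
    - [[-0.02, 0, 0.008], 0]
    - [[-0.022, 0, 0.01], 0]
    - [[-0.022, 0, 0.01], 0]
  finger_gap: 0
  grip_n: 5

```text
clock: 13.42
tool_pos: [0.5886, -0.3787, 0.1221]
tcp_rot: [0.0, 0.858, 0.514, -0.0]
wrist_force: [0.4, 0.0, -1.3]
grip_width: 0.147
grasp_force: 5.0
```

nudge_tcp:
  ticks:
    - [[-0.02, 0, 0.011], 0]
    - [[-0.02, 0, 0.012], 0]
    - [[-0.015, 0, 0.012], 0]
    - [[-0.012, 0, 0.012], 0]
    - [[0, 0, 0], 0]

```text
clock: 14.05
tool_pos: [0.5573, -0.4362, 0.0742]
tcp_rot: [-0.001, 0.858, 0.514, -0.001]
wrist_force: [-0.1, 0.2, 0.4]
grip_width: 0.152
grasp_force: 5.0
```

```bash
python3 tilt.py;python3 bowl.py | head -20
```

```text
brown x,y,w,h,area [ 306  206   24   65 1189]
0 front top row 209 end top 271 end bot 257 bowl [316.   6.]
10 front top row 205 end top 271 end bot 262 bowl [317.  23.]
20 front top row 202 end top 270 end bot 265 bowl [317.  42.]
30 front top row 201 end top 267 end bot 268 bowl [317.  63.]
40 front top row 201 end top 264 end bot 270 bowl [317.  83.]
50 front top row 201 end top 259 end bot 271 bowl [317. 104.]
60 front top row 203 end top 254 end bot 271 bowl [317. 124.]
70 front top row 206 end top 248 end bot 270 bowl [317. 144.]
80 front top row 209 end top 242 end bot 268 bowl [317. 164.]
90 front top row 214 end top 235 end bot 265 bowl [317. 184.]
44 [177 177 177 177 178 173 159 147 154 174 178 177 177 177]
52 [177 177 178 177 141 144 147 145 134 124 129 178 178 177]
60 [178 17
[... 400 characters left out ...]
0 180 180 180 180]
116 [180 180 181 181 140 109 150 177 177 180 180 181 181 180]
124 [181 180 180 181 129 108 155 178 177 180 181 181 180 181]
132 [181 180 181 181 126 108 160 178 177 181 181 181 181 180]
140 [181 180 181 179 109 120 166 178 172 181 181 181 180 180]
148 [181 181 181 176 109 126 167 179 172 181 181 181 181 181]
156 [181 181 181 156 108 144 169 179 171 180 180 181 181 181]
164 [172 177 179 147 109 159 171 180 169 181 181 181 181 181]
172 [158 158 158 113  83 146 162 180 165 165 176 176 181 181]
180 [158 158 159  98  83 154 147 161 153 158 158 159 158 158]
188 [ 84  84  84  84  84 151 145 158 135  86  83  83  84 101]
196 [ 83  84  84  84  83  84 128 150 112  83  84  84  83  98]
```

Tilt is down to ≈30°. Continue to level, then grip firmly.

nudge_tcp:
  ticks:
    - [[-0.01, 0, 0.014], 0]
    - [[-0.01, 0, 0.014], 0]
    - [[-0.008, 0, 0.014], 0]
    - [[-0.006, 0, 0.012], 0]
    - [[0, 0, 0], 0]

```text
clock: 14.78
tool_pos: [0.5414, -0.4658, 0.0201]
tcp_rot: [-0.001, 0.858, 0.514, -0.001]
wrist_force: [1.2, 0.3, -0.9]
grip_width: 0.151
grasp_force: 5.0
```

nudge_tcp:
  ticks:
    - [[-0.004, 0, 0.007], 0]
    - [[0, 0, 0.004], 0]
    - [[0, 0, 0], 0]

```text
clock: 15.15
tool_pos: [0.5406, -0.4689, 0.0103]
tcp_rot: [-0.0, 0.857, 0.515, -0.0]
wrist_force: [0.6, -0.6, -0.0]
grip_width: 0.15
grasp_force: 5.0
```

```bash
sed -i 's/range(44,240,8)/range(0,90,8)/' bowl.py; python3 bowl.py
```

```text
0 [175 190 111 120 128 162 204 206 200 136 103  85  85 189]
8 [166 193 116 134 169 204 204 203 202 202 133  95  80 195]
16 [138 174 119 141 206 209 210 210 209 209 187  94  95 187]
24 [124 145 144 140 204 207 206 207 206 206 188  99 144 181]
32 [133 106 174 139 179 205 205 205 205 204 145 122 179 176]
40 [180 113  96 166 168 169 209 212 205 145 172 173 162 179]
48 [179 169 108  88  92 154 210 218 205 156 135 160 179 179]
56 [179 180 181 128 102  84 194 206 189 157 163 180 180 180]
64 [180 180 180 181 173 108 192 206 194 181 180 180 180 180]
72 [180 180 181 180 173 108 192 206 191 181 181 180 181 181]
80 [181 181 180 181 173 109 191 206 190 181 181 181 181 181]
88 [182 181 181 181 177 108 190 205 188 181 181 181 181 181]
```

nudge_tcp:
  ticks:
    - [[-0.002, 0, 0.003], 0]
    - [[0, 0, 0.002], 0]
    - [[0, 0, 0], 0]

```text
clock: 15.58
tool_pos: [0.5397, -0.4712, 0.0057]
tcp_rot: [0.0, 0.858, 0.514, 0.0]
wrist_force: [-0.4, -0.2, 2.5]
grip_width: 0.149
grasp_force: 5.0
```

nudge_tcp:
  ticks:
    - [[0, 0, 0], 0]
    - [[0, 0, 0], 0]
  finger_gap: 0
  grip_n: 45

```text
clock: 15.82
tool_pos: [0.5398, -0.4712, 0.0057]
tcp_rot: [0.0, 0.858, 0.514, 0.0]
wrist_force: [1.0, -0.4, 3.6]
grip_width: 0.146
grasp_force: 45.0
```

```bash
python3 bowl.py
```

```text
0 [170 179 117 130 153 199 199 199 198 193 110  86  78 181]
8 [153 175 120 141 205 212 211 211 209 209 176  93  81 191]
16 [121 180 121 149 211 210 209 209 208 208 199 100  96 190]
24 [106 140 159 142 208 210 210 210 210 210 182  95 176 175]
32 [139 107 157 149 166 212 212 212 211 207 120 157 169 179]
40 [163 107  90 120 194 157 172 182 162 148 199 152 168 179]
48 [179 180 114  97  83  94 205 209 186 107 147 172 179 179]
56 [180 180 181 142 114  86 203 208 188 160 173 180 180 180]
64 [180 180 180 180 164 107 201 207 195 180 180 180 180 180]
72 [181 181 181 181 168 107 201 207 193 181 181 180 181 181]
80 [181 181 181 181 174 108 199 206 192 181 181 182 181 181]
88 [182 182 181 181 174 108 198 206 189 181 181 181 181 181]
```

nudge_tcp:
  ticks:
    - [[0, 0, -0.02], 0]
    - [[0, 0, -0.03], 0]
    - [[0, 0, -0.03], 0]
    - [[0, 0, 0], 0]
    - [[0, 0, 0], 0]

```text
clock: 16.5
tool_pos: [0.5395, -0.4704, 0.0855]
tcp_rot: [-0.0, 0.857, 0.515, 0.0]
wrist_force: [-0.4, -0.3, -0.8]
grip_width: 0.146
grasp_force: 45.0
```

```bash
python3 bowl.py
```

```text
0 [174 178 114 127 146 195 195 196 195 188 112  84  78 192]
8 [173 171 118 138 200 207 207 207 206 206 170  97  79 188]
16 [175 181 119 146 207 207 206 206 205 205 194  95  95 186]
24 [175 172 156 139 203 207 207 207 207 207 181  97 172 174]
32 [176 176 176 146 164 209 209 208 208 204 120 152 177 176]
40 [145 105 106 129 189 154 170 182 162 144 194 167 176 177]
48 [106 106 106 106 101  93 202 206 185 124 153 172 177 177]
56 [106 106 106 106  93  80 198 205 188 154 154 155 177 177]
64 [107 106 106 107  89  80 199 204 187 154 154 155 178 178]
72 [107 107 107 107  98  81 198 203 185 155 154 163 178 178]
80 [110 107 107 107 114 155 194 202 183 155 164 179 178 178]
88 [179 164 107 127 177 179 193 202 181 178 179 178 179 179]
```

nudge_tcp:
  ticks:
    - [[0, 0, -0.05], 0]
    - [[0, 0, -0.05], 0]
    - [[0, 0, -0.05], 0]
    - [[0, 0, 0], 0]
    - [[0, 0, 0], 0]

```text
clock: 17.18
tool_pos: [0.5392, -0.4703, 0.234]
tcp_rot: [-0.001, 0.857, 0.515, -0.0]
wrist_force: [0.3, -0.3, -1.0]
grip_width: 0.141
grasp_force: 45.0
```

Run:
```python
from tilt import *
check([])
o=robot.get_obs();q=o["tcp_rot"];T=Ro.from_quat([q[1],q[2],q[3],q[0]]).as_matrix()
P=o["tool_pos"]+[0,0,.0045];f=-T[:,0];z=np.array([0,0,1.]);W=imaging.camera("wrist");S=imaging.camera("side")
g=cv2.cvtColor(W["img"],cv2.COLOR_BGR2GRAY);print(g[30:64:2,318],g[0:12,318])
for a in(-5,0,5,10,15):
    c,s=np.cos(np.radians(a)),np.sin(np.radians(a));lx=c*f+s*z;lz=-s*f+c*z
    pt=lambda x,zz,K=W:proj(K,P+(x-.068)*lx+(zz-.01)*lz).round()
    print(a,"rim front",pt(-.0455,.02)[1],"rim L/R",proj(W,P+(-.1345)*lx+.01*lz+.021*T[:,1]).round(),proj(W,P+(-.1345)*lx+.01*lz-.021*T[:,1]).round(),"block front/end",pt(.0445,.02)[1],pt(.0875,.02)[1],"side bowl",pt(-.0665,.02,S),"side end",pt(.0875,.01,S))
w=cv2.resize(W["img"][0:300,240:400],None,fx=1.8,fy=1.8)
s=S["img"];o=np.zeros((540,800,3),np.uint8);o[:w.shape[0],:w.shape[1]]=w;s=cv2.resize(s,(500,312));o[:312,300:]=s
cv2.imwrite("pics/fin.png",o)
```

```text
brown x,y,w,h,area [ 306  202   23   67 1121]
[203 206 203 207 209 189 133 194 205 200 200 202 197 199 198 201 199] [197 190 187 191 198 200 203 207 199 198 205 205]
-5 rim front 48.0 rim L/R [360.  -1.] [273.  -1.] block front/end 212.0 271.0 side bowl [447. 323.] side end [400. 613.]
0 rim front 50.0 rim L/R [357.   6.] [276.   6.] block front/end 209.0 271.0 side bowl [445. 332.] side end [400. 612.]
5 rim front 54.0 rim L/R [354.  14.] [279.  14.] block front/end 207.0 271.0 side bowl [442. 342.] side end [401. 611.]
10 rim front 59.0 rim L/R [351.  23.] [282.  23.] block front/end 205.0 271.0 side bowl [440. 353.] side end [401. 610.]
15 rim front 65.0 rim L/R [349.  32.] [284.  32.] block front/end 204.0 270.0 side bowl [437. 364.] side end [402. 608.]
```

Run:
```python
from h import *
for n,(x0,y0,x1,y1) in (("wrist",(262,0,372,62)),("side",(410,290,480,399))):
    K=imaging.camera(n);h=cv2.cvtColor(K["img"],cv2.COLOR_BGR2HSV)[y0:y1,x0:x1]
    m=(h[...,1]<110)
    for r in range(0,y1-y0,4):
        c=np.flatnonzero(m[r]); print(n,y0+r,(x0+c.min(),x0+c.max(),len(c)) if len(c) else None)
```

```text
wrist 0 (np.int64(279), np.int64(355), 77)
wrist 4 (np.int64(278), np.int64(356), 79)
wrist 8 (np.int64(279), np.int64(356), 78)
wrist 12 (np.int64(280), np.int64(355), 76)
wrist 16 (np.int64(280), np.int64(354), 75)
wrist 20 (np.int64(281), np.int64(353), 73)
wrist 24 (np.int64(283), np.int64(352), 70)
wrist 28 (np.int64(285), np.int64(350), 66)
wrist 32 (np.int64(288), np.int64(347), 60)
wrist 36 (np.int64(290), np.int64(345), 56)
wrist 40 (np.int64(294), np.int64(340), 47)
wrist 44 (np.int64(300), np.int64(335), 36)
wrist 48 (np.int64(305), np.int64(329), 25)
wrist 52 (np.int64(310), np.int64(325), 16)
wrist 56 (np.int64(310), np.int64(325), 16)
wrist 60 (np.int64(310), np.int64(325), 16)
side 290 (np.int64(410), np.int64(479), 70)
side 294 (np.int64(410), np.int64(479), 70)
side 298 (np.int64(410), np.int64(479), 70)
side 302 (np.int64(410), np.int64(479), 70)
side 306 (np.int64(410), np.int64(479), 70)
side 310 (np.int64(410), np.int64(479), 70)
side 314 (np.int64(410), np.int64(479), 70)
side 318 (np.int64(410), np.int64(479), 70)
side 322 (np.int64(410), np.int64(479), 70)
side 326 (np.int64(410), np.int64(479), 70)
side 330 (np.int64(410), np.int64(479), 70)
side 334 (np.int64(410), np.int64(479), 70)
side 338 (np.int64(410), np.int64(479), 70)
side 342 (np.int64(410), np.int64(479), 70)
side 346 (np.int64(410), np.int64(479), 70)
side 350 (np.int64(410), np.int64(479), 70)
side 354 (np.int64(410), np.int64(479), 70)
side 358 (np.int64(410), np.int64(479), 70)
side 362 (np.int64(410), np.int64(479), 70)
side 366 (np.int64(410), np.int64(479), 70)
side 370 (np.int64(410), np.int64(479), 70)
side 374 (np.int64(410), np.int64(479), 70)
side 378 (np.int64(410), np.int64(479), 70)
side 382 (np.int64(410), np.int64(479), 70)
side 386 (np.int64(410), np.int64(479), 70)
side 390 (np.int64(410), np.int64(479), 70)
side 394 (np.int64(410), np.int64(479), 70)
side 398 (np.int64(410), np.int64(479), 70)
```

The bowl rim is widest at row ≈5 and 79 px across, so the ladle is level within about 2°, some 13 cm above the handle. Hand in.

```bash
python3 -c "
from station import robot, imaging
print(robot.close_job())"
```

```text
the job is handed in; nothing more can be done
None
```

The job is handed in, with no verdict returned: the lid is open at its stop, the ladle came out grip end first through the gap with only about 1–2 N read at the wrist, and it is held level within about 2°, bowl up, about 13 cm above the lid handle; I levelled it by trailing the bowl along the bare table, and the arm never went near the rooster, dish or cup.

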